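Push the row of kiln posts home and shut the gate

TASK

With a fingertip, push the row of three kiln posts along the wooden rack from its open end, all together as one row, until it is fully home against the end stop. Then push the rack's steel gate round until it is fully shut across the channel behind the row. Do not lift or tip the posts or pull the row apart, leave the mug, tub and brush where they are, and finish clear of everything.

Things in the scene. Friction and masses are not known exactly. Their poses are not given: they have to be found in the camera images.
- rail: Fixed wooden rack: a straight channel, 42 mm wide inside, 56 outside, floor 12 mm and tops of the two side lips 24 mm above the table. Origin on the table under the centre line; +x along the channel to the end stop, z up. It runs from x = -130 mm (open end) to +150 mm, the face of the end stop (dark block, 20 mm thick, top 52 mm above the table). The gate is on the -y side.
- post_short: The shortest kiln post: a plain buff fired-clay block, 38 x 38 mm in section and 42 mm tall, about 0.1 to 0.2 kg, standing upright in the channel as one of the row of three. Origin: centre of its underside (z is 12 mm as it stands on the channel floor); x along the rack, z up. The order of the three in the row varies.
- post_middle: The middle-sized kiln post: a plain buff fired-clay block, 38 x 38 mm in section and 52 mm tall, about 0.1 to 0.2 kg, standing upright in the channel as one of the row of three. Origin: centre of its underside (z is 12 mm as it stands on the channel floor); x along the rack, z up. The order of the three in the row varies.
- post_tall: The tallest kiln post: a plain buff fired-clay block, 38 x 38 mm in section and 62 mm tall, about 0.1 to 0.2 kg, standing upright in the channel as one of the row of three. Origin: centre of its underside (z is 12 mm as it stands on the channel floor); x along the rack, z up. The order of the three in the row varies.
- stop_face (a point): Point on the end stop's face, on the channel's centre line, 32 mm above the table. With the row home the post centres lie 19, 57 and 95 mm from it along the rack, and the back of the row 114 mm.
- gate (a joint): Gate angle. 0 = pointing straight away from the channel (rack -y); grows as it swings by way of the open end: 1.57 = along the channel, pointing to the open end (-x); 3.14 = fully shut across the channel (+y), at a hard stop. Stiff (0.03 N m), stays where left. Shut, its front face is 5 mm behind the back of a row that is home; a row not home is in its way.
- gate_pivot (a point): Upright pivot axis of the gate, outside the -y lip, at x = +27, y = -46 mm in the rack's frame, 38 mm above the table. The gate is a flat steel bar on edge that swings level about it: 78 mm long from the pivot, 8 mm thick (4 mm either side of the axis), standing from 26 to 50 mm above the table.
- mug: Bystander: unglazed mug with a handle, 80 mm wide, 100 mm tall, loose. Origin: centre of its underside.
- tub: Bystander: white plastic tub, 90 mm wide, 70 mm tall, loose. Origin: centre of its underside.
- brush: Bystander: brush lying on the table beyond the rack, loose. Origin: on its underside.
Things that resemble listed ones, but are neither listed nor needed, are in the scene too. Leave any purple or yellow look-alike of the post_middle alone.

How it is judged:
On the way, in this order (a step that is already met when the one before it is completed fails the run):
1. the whole row is home against the end stop (x of each of post_short, post_middle, post_tall in the frame of rail above 0.051 m), for 0.2 s.
2. the gate is shut behind the row (value of joint gate above 3.02 rad), for 0.2 s.
At the end, for the whole second after the job is handed in: All three posts stand upright in the channel at rest, the row against the end stop with at most 4 mm of gaps in all, and the gate is shut to within 0.12 rad (all of step 1 and value of joint gate above 3.02 rad and y of post_short in the frame of rail between -0.008 and 0.008 m and y of post_middle in the frame of rail between -0.008 and 0.008 m and y of post_tall in the frame of rail between -0.008 and 0.008 m and height (world z) of each of post_short, post_middle, post_tall below 0.018 m and angle between each of post_short, post_middle, post_tall's own z axis and vertical below 0.12 rad and linear speed of each of post_short, post_middle, post_tall below 0.01 m/s); the robot touches nothing.
It fails at once if a post is lifted (more than 10 mm) (height (world z) of any of post_short, post_middle, post_tall above 0.022 m).
It fails at once if a post is tipped (more than 0.3 rad) (angle between any of post_short, post_middle, post_tall's own z axis and vertical above 0.3 rad).
It fails at once if the row is pulled apart (gaps of more than 18 mm) (horizontal distance between post_short and post_middle above 0.095 m or horizontal distance between any of post_short, post_middle and post_tall above 0.095 m).
It fails at once if the mug, tub or brush is moved more than 20 mm (distance of any of mug, tub, brush from where it was at the start of the episode above 0.02 m).
It also fails if it takes over 51 s, if anything falls off the work surface, if the arm or the gripper's body presses on something with over 40 N, if the wrist force passes 120 N, or if a joint passes its speed limit or range.

ROBOT

A 6-joint arm with a two-finger parallel gripper is mounted at the origin on the work surface. World frame = base frame: x ahead of the robot, y to its left, z up, the work surface at z = 0. Lengths are in m, angles in rad, forces in N, time in s.
With the tool pointing down it reaches from about 0.35 to 0.975 m from the base axis. Payload 4.9 kg.
Tool frame: the origin (TCP) lies on the mounting face of the last link; the fingertips stand 173 mm ahead of it and the grasp point (between the pads) lies 155 mm ahead of it; z points along the fingers, y is the line along which they close (so a half turn about z gives the same grasp; the last joint's range is limited). The gripper opens to 85 mm and grips with 20 to 120 N. Pads are 22 mm wide; open, the fingers measure 114 mm over their backs; the gripper's body (76 mm by 85 mm) begins 54 mm behind the grasp point. The pads swing forward as they close: fully open they stand 13 mm farther back than shut.
Start: joints at [0.999, 0.053, 1.613, -0, 1.476, -0.119], TCP at [0.273, 0.562, 0.405] pointing down, gripper open.
Joint ranges: [-3.01, 3.01], [-1.01, 2.22], [0.06, 2.58], [-1.02, 4.17], [0.09, 2.62], [-3.14, 3.14]. Speed limits (rad/s): [2.57, 2.57, 3.14, 3.14, 3.14, 3.14].

INTERFACE

Orientations are given as a rotation vector (axis times angle).
In Python, from station import monitor, eyes, finish_job gives the robot as it stands. The module is installed in compiled form; this text tells all that it offers.
- The arm moves only by the tool step_arm, never from a script. Its argument "commands" is a list of rows, each a list of 3 entries, a list of its own where there are three numbers: the opening in per cent of the stroke, from 0 (shut) to 100 (fully open), then the shift along the tool's x, y, z in mm, then the turn about the tool's z in degrees. In form: [[hand, [x, y, z], yaw], ...]. A call has 1 to 12 rows; each row is the pose to reach, as a shift and turn from the pose commanded when the call began, along the tool's axes at that moment; what a row does not reach only later rows make up. A row lasts 1/8 s, in which the tool goes at most 62.5 mm and 10.7 degrees, less where a joint would pass 70% of its speed; a pose out of reach is approached as far as the arm can. A call with a gripper value outside its range is refused whole. The fingers move at their own pace and stop on an object; "squeeze" is the grip in N (left out, the last holds). Time passes only in rows, so rows that repeat a pose let the fingers close. It gives the time, the measured TCP pose, the force, the opening and the grip force at its end, in the units of the state.
- monitor.get_obs(): the state, without advancing time (a new reading comes with each control period).
- eyes.get_image(name): name is "scene" or "top"; returns the picture (420x560x3 uint8, red, green, blue); there is no depth.
- eyes.camera_info(name): a dict with "camera_matrix" (3x3 intrinsics, pixels), "k1" (the pictures are not rectified: a ray, as slopes to the right and down, at radius r is drawn at 1 + k1 r^2 times it, then the intrinsics apply), "extrinsics" (4x4, takes a point from camera to world coordinates). Camera axes: x right, y down, z forward; pixel columns grow to the right and rows downward; lengths in m; the calibration is good to about 2 mm. A picture is of the moment at which its call begins. camera_info takes no time and is no camera call.
- finish_job(): hands the job in; it is judged then, once.
The state is a dict: "t": time; "q": joint angles; "dq": joint speeds; "effort": joint torques, N m; "tool_pos": TCP position; "tool_rot": TCP orientation; "contact_force": force on the tool from outside, world axes, zero at the start; "wrist_torque": the same for the moment, N m; "opening": finger opening in m; "grip_force": force on a finger pad.
Only numpy, scipy, OpenCV 4.12 (cv2) and the standard library are available. Lean on these libraries where they do the work, as an engineer would, in place of code of your own. Each camera call takes 0.05 s, during which the arm holds its last target. There are 200 camera calls.

## Working session

There is one attempt and no reset: what is moved stays moved. The work goes in short steps, Python scripts to look and compute and a tool call to move; the robot and the scene stay as the last step left them, time stands still between calls to the robot, and variables do not carry over. Pictures are saved under pics/ and viewed, at most 10 in all, crops included, and the job is handed in when it is done.

Besides the shell and the picture viewer there is one more tool, called after "Call:" in YAML: its name, and indented under it one key for each argument. step_arm: Moves the arm, as the interface text tells. Its arguments: {"type":"object","properties":{"commands":{"type":"array"},"squeeze":{"type":"number"}},"required":["commands"]}

```bash
mkdir -p pics; cat > h.py <<'E'
import numpy as np,cv2
from station import monitor,eyes,finish_job
def grab(n,f):
    im=eyes.get_image(n); cv2.imwrite(f,im[:,:,::-1]); return im
def ray(n,uv):
    c=eyes.camera_info(n);K=np.array(c['camera_matrix'],float);T=np.array(c['extrinsics'],float)
    d=np.linalg.inv(K)@np.array([uv[0],uv[1],1.]);d=d[:2];r=np.linalg.norm(d);s=r
    for _ in range(30): s=r/(1+c['k1']*s*s)
    d=d*(s/r if r else 1)
    return T[:3,3],T[:3,:3]@np.array([d[0],d[1],1])
def at(n,uv,z):
    o,d=ray(n,uv);return o+d*(z-o[2])/d[2]
def proj(n,p):
    c=eyes.camera_info(n);K=np.array(c['camera_matrix'],float);T=np.array(c['extrinsics'],float)
    q=T[:3,:3].T@(np.array(p)-T[:3,3]);s=q[:2]/q[2];s=s*(1+c['k1']*(s@s))
    return (K@np.array([*s,1]))[:2]
E
python3 - <<'E'
from h import *
for n in('top','scene'):
    grab(n,f'pics/{n}0.png');c=eyes.camera_info(n);print(n,np.round(np.array(c['camera_matrix']),1).tolist(),c['k1'],np.round(np.array(c['extrinsics']),3).tolist())
o=monitor.get_obs();print(o['t'],o['tool_pos'],o['tool_rot'],o['opening'],o['contact_force'])
E
```

```text
top [[535.5, 0.0, 282.2], [0.0, 535.5, 211.8], [0.0, 0.0, 1.0]] -0.07747758398430056 [[0.03, -0.994, 0.105, 0.47], [-1.0, -0.029, 0.01, -0.02], [-0.006, -0.105, -0.994, 1.485], [0.0, 0.0, 0.0, 1.0]]
scene [[436.5, 0.0, 280.4], [0.0, 436.5, 212.5], [0.0, 0.0, 1.0]] 0.0013788878420124876 [[0.63, 0.628, -0.457, 1.087], [0.776, -0.502, 0.382, -0.368], [0.011, -0.595, -0.804, 0.862], [0.0, 0.0, 0.0, 1.0]]
0.1 [0.27328692 0.56180761 0.40359607] [-7.05032777e-01 -3.06080768e+00  2.74426110e-03] 0.08530558309566949 [-1.19637569 -0.70428369 -0.23010703]
```

View pics/top0.png

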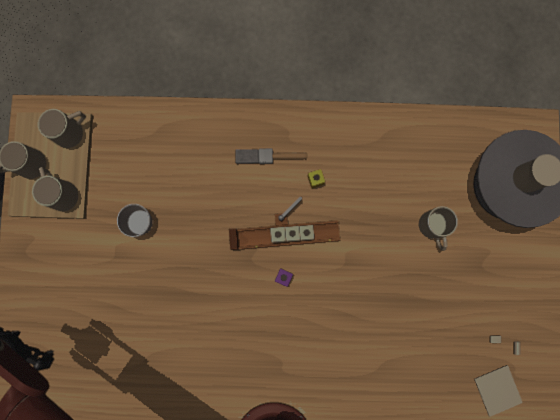

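View pics/scene0.png

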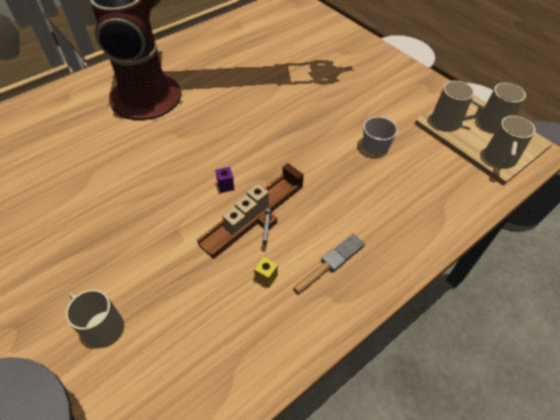

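Top view: the rack runs from its open end at (339,233) to the dark stop at (235,239). The three buff posts are at (278,234), (293,233) and (307,233). The gate goes from (280,218) to (301,199). The purple (284,278) and yellow (317,178) blocks stand off the rack and are look-alikes; the row is the buff trio in the channel. I'll enlarge to confirm.

```bash
python3 - <<'E'
from h import *
t=cv2.imread('pics/top0.png');cv2.imwrite('pics/c.png',cv2.resize(np.clip(t[180:260,222:352]*1.8,0,255).astype('uint8'),None,fx=6,fy=6,interpolation=cv2.INTER_CUBIC))
E
```

```text
(no output)
```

View pics/c.png

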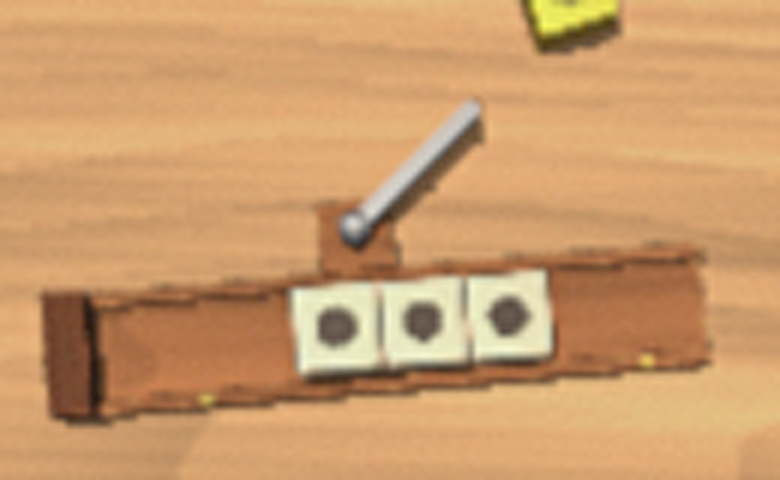

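The crop shows three buff posts touching, with the gate open at about 45° towards the open end. Next I'll compute the rack frame.

```bash
cat >> h.py <<'E'
from scipy.spatial.transform import Rotation as R
def crop(p): return ((np.array(p)+.5)/6-.5)+[222,180]
E
python3 - <<'E'
from h import *
A=lambda p,z:at('top',crop(p),z)[:2]
o1,o2=A((703,248),.024),A((709,364),.024)
s1,s2,s3,s4=[A(p,.052) for p in((43,294),(52,419),(90,294),(98,415))]
print('open w',np.linalg.norm(o1-o2),'stop w',np.linalg.norm(s1-s2),'thick',np.linalg.norm(s1-s3))
om=(o1+o2)/2;sf=(s3+s4)/2;so=(s1+s2)/2
print('len to back',np.linalg.norm(om-so),'face',np.linalg.norm(om-sf))
ex=(so-om)/np.linalg.norm(so-om);ey=np.array([-ex[1],ex[0]])
O=((om+130*.001*ex)+(so-.170*ex)+(sf-.15*ex))/3
print('O',O,'ex',ex,'yaw',np.degrees(np.arctan2(ex[1],ex[0])))
loc=lambda w:np.round(1000*np.array([(w-O)@ex,(w-O)@ey]),1)
print('pivot',loc(A((355,228),.052)),'tip',loc(A((472,106),.05)))
for p in((337,327),(422,322),(509,316)):
  print('post',[loc(A(p,z)) for z in(.054,.064,.074)])
for p in((548,272),(553,357),(290,290),(300,375)): print('edges',[loc(A(p,z)) for z in (.054,.064,.074)])
ob=monitor.get_obs();print(np.round(R.from_rotvec(ob['tool_rot']).as_matrix(),4))
for n,c in(('yellow',(317,179)),('purple',(285,278))): print(n,loc(at('top',c,.05)[:2]))
E
```

```text
open w 0.05300892936366135 stop w 0.05606208825399225 thick 0.02107595359335354
len to back 0.298059972891291 face 0.2772531482766964
O [ 0.56168779 -0.03566756] ex [-0.11155204  0.99375859] yaw 96.40479137079987
pivot [ 28.  -46.4] tip [-29.  -97.2]
post [array([39.6, -2.6]), array([39.5, -2. ]), array([39.4, -1.3])]
post [array([ 1.7, -1.7]), array([ 1.8, -1.1]), array([ 2. , -0.5])]
post [array([-37.2,  -1.2]), array([-36.8,  -0.6]), array([-36.4,   0.1])]
edges [array([-56.3, -19.4]), array([-55.7, -18.6]), array([-55.2, -17.9])]
edges [array([-55.2,  18.6]), array([-54.6,  19.1]), array([-54.1,  19.6])]
edges [array([ 59.2, -20.9]), array([ 59. , -20.1]), array([ 58.7, -19.3])]
edges [array([57.8, 17.3]), array([57.5, 17.8]), array([57.3, 18.4])]
[[-8.992e-01  4.375e-01 -1.000e-03]
 [ 4.375e-01  8.992e-01 -1.600e-03]
 [ 2.000e-04 -1.800e-03 -1.000e+00]]
yellow [ -78.6 -143.2]
purple [ 29.9 115.4]
```

```bash
cat >> h.py <<'E'
O=np.array([.5617,-.0357]);ex=np.array([-.11155,.99376]);ey=np.array([-ex[1],ex[0]])
def w(x,y,ztip): return np.array([*(O+ex*x/1000+ey*y/1000),ztip/1000+.173])
def shift(pts):
    ob=monitor.get_obs();p=ob['tool_pos'];M=R.from_rotvec(ob['tool_rot']).as_matrix()
    d=p[:2]-O
    print('t',round(ob['t'],2),'rack now',np.round([1000*d@ex,1000*d@ey,1000*(p[2]-.173)],1),'yaw needed',np.round(np.degrees(np.arctan2(M[1,0],M[0,0]))-96.405,1),'F',np.round(ob['contact_force'],1),'q',np.round(ob['q'],2))
    for q in pts: print(q,np.round(1000*M.T@(w(*q)-p),1).tolist())
E
python3 -c "
from h import *
shift([(-95,0,130),(-95,0,30)])"
```

```text
t 0.1 rack now [626.  220.  230.6] yaw needed 57.7 F [-1.2 -0.7 -0.2] q [ 1.    0.05  1.61  0.    1.48 -0.12]
(-95, 0, 130) [-571.6, -491.2, 101.4]
(-95, 0, 30) [-571.6, -491.0, 201.4]
```

Call:
step_arm:
  commands:
    - [0, [-571, -491, 0], 57.7]
    - [0, [-571, -491, 0], 57.7]
    - [0, [-571, -491, 0], 57.7]
    - [0, [-571, -491, 0], 57.7]
    - [0, [-571, -491, 0], 57.7]
    - [0, [-571, -491, 0], 57.7]
    - [0, [-571, -491, 0], 57.7]
    - [0, [-571, -491, 0], 57.7]
    - [0, [-571, -491, 0], 57.7]
    - [0, [-571, -491, 0], 57.7]
    - [0, [-571, -491, 0], 57.7]
    - [0, [-571, -491, 0], 57.7]
  squeeze: 20

```text
t: 1.6
tool_pos: [0.5712, -0.1286, 0.4042]
tool_rot: [-2.095, -2.34, -0.0]
contact_force: [1.4, 0.3, 0.0]
opening: -0.0002
grip_force: 0.0
```

```bash
python3 -c "
from h import *
shift([(-95,0,130),(-95,0,30)])"
```

```text
t 1.6 rack now [-93.3   0.9 231.2] yaw needed -0.1 F [1.4 0.3 0. ] q [-0.35 -0.04  1.71  0.    1.48 -0.46]
(-95, 0, 130) [-1.7, 1.0, 101.2]
(-95, 0, 30) [-1.8, 1.0, 201.2]
```

Call:
step_arm:
  commands:
    - [0, [-2, 1, 50], 0]
    - [0, [-2, 1, 100], 0]
    - [0, [-2, 1, 140], 0]
    - [0, [-2, 1, 170], 0]
    - [0, [-2, 1, 190], 0]
    - [0, [-2, 1, 200], 0]
    - [0, [-2, 1, 201], 0]
    - [0, [-2, 1, 201], 0]

```text
t: 2.6
tool_pos: [0.5727, -0.1286, 0.205]
tool_rot: [2.093, 2.34, 0.001]
contact_force: [0.4, -0.3, 0.1]
opening: -0.0001
grip_force: 0.0
```

```bash
python3 -c "
from h import *
shift([(-95,0,30),(25,0,30)]);grab('scene','pics/s1.png')
s=cv2.imread('pics/s1.png');cv2.imwrite('pics/s1c.png',cv2.resize(s[130:290,150:350],None,fx=4,fy=3.75))"
```

```text
t 2.6 rack now [-93.5  -0.6  32. ] yaw needed -0.0 F [ 0.4 -0.3  0.1] q [-0.35  0.17  1.84 -0.    1.13 -0.46]
(-95, 0, 30) [-1.5, -0.6, 2.0]
(25, 0, 30) [118.5, -0.7, 1.9]
```

View pics/s1c.png

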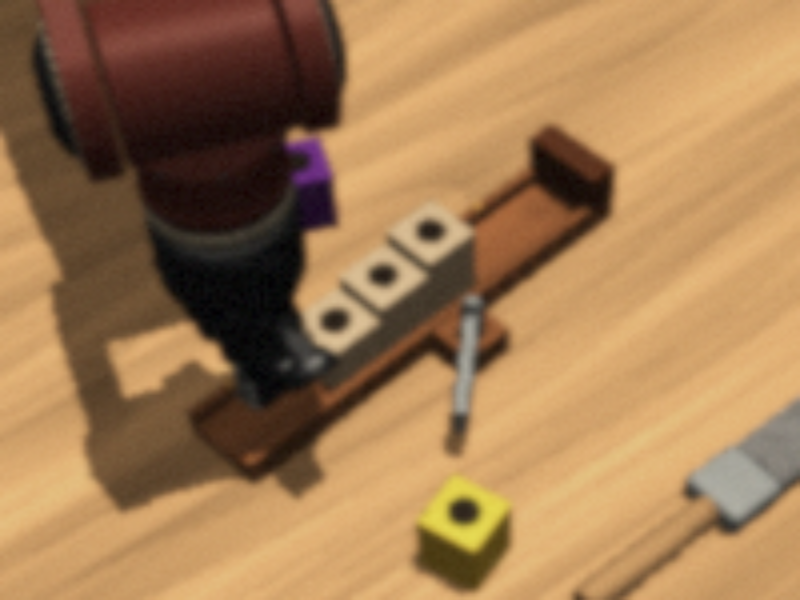

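The fingers stand behind the shortest post, with the row and gate clear ahead. I'll push slowly now.

Call:
step_arm:
  commands:
    - [0, [6, -1, 1], 0]
    - [0, [12, -1, 2], 0]
    - [0, [18, -1, 2], 0]
    - [0, [23, -1, 2], 0]
    - [0, [28, -1, 2], 0]
    - [0, [33, -1, 2], 0]
    - [0, [38, -1, 2], 0]
    - [0, [43, -1, 2], 0]
    - [0, [48, -1, 2], 0]
    - [0, [53, -1, 2], 0]
    - [0, [58, -1, 2], 0]
    - [0, [63, -1, 2], 0]

```text
t: 4.15
tool_pos: [0.5641, -0.0656, 0.2017]
tool_rot: [2.095, 2.341, -0.0]
contact_force: [1.2, -3.0, -0.1]
opening: 0.0001
grip_force: 1.3
```

Call:
step_arm:
  commands:
    - [0, [5, 0, 0], 0]
    - [0, [10, 0, 0], 0]
    - [0, [15, 0, 0], 0]
    - [0, [20, 0, 0], 0]
    - [0, [25, 0, 0], 0]
    - [0, [30, 0, 0], 0]
    - [0, [35, 0, 0], 0]
    - [0, [39, 0, 0], 0]
    - [0, [43, 0, 0], 0]
    - [0, [45, 0, 0], 0]

```text
t: 5.4
tool_pos: [0.5591, -0.0209, 0.2017]
tool_rot: [2.095, 2.341, -0.0]
contact_force: [0.3, -2.1, 0.0]
opening: 0.0002
grip_force: 1.4
```

```bash
python3 -c "
from h import *
shift([(25,0,30)])"
```

```text
t 5.4 rack now [15.   0.9 28.7] yaw needed -0.0 F [ 0.3 -2.1  0. ] q [-0.17  0.11  1.91 -0.    1.12 -0.28]
(25, 0, 30) [10.0, 0.9, -1.3]
```

Call:
step_arm:
  commands:
    - [0, [2, 0, -1], 0]
    - [0, [4, 0, -1], 0]
    - [0, [6, 0, -1], 0]
    - [0, [7, 0, -1], 0]
    - [0, [8, 0, -1], 0]

```text
t: 6.02
tool_pos: [0.5582, -0.0131, 0.2026]
tool_rot: [-2.095, -2.341, 0.0]
contact_force: [0.5, -2.0, -0.7]
opening: -0.0
grip_force: 1.0
```

Call:
step_arm:
  commands:
    - [0, [1, 0, 0], 0]
    - [0, [1, 0, 0], 0]

```text
t: 6.28
tool_pos: [0.5581, -0.0121, 0.2027]
tool_rot: [-2.095, -2.341, -0.0]
contact_force: [0.1, -2.0, -1.2]
opening: -0.0
grip_force: 0.9
```

Call:
step_arm:
  commands:
    - [0, [1, 0, 0], 0]
    - [0, [1, 0, 0], 0]

```text
t: 6.52
tool_pos: [0.558, -0.0112, 0.2027]
tool_rot: [-2.095, -2.341, -0.0]
contact_force: [0.3, -1.4, -1.5]
opening: -0.0
grip_force: 0.9
```

Call:
step_arm:
  commands:
    - [0, [1, 0, 0], 0]
    - [0, [2, 0, 0], 0]
    - [0, [2, 0, 0], 0]

```text
t: 6.9
tool_pos: [0.5578, -0.0091, 0.2027]
tool_rot: [-2.095, -2.341, 0.0]
contact_force: [0.6, -1.5, -1.7]
opening: 0.0002
grip_force: 0.9
```

Call:
step_arm:
  commands:
    - [0, [1, 0, 0], 0]
    - [0, [1, 0, 0], 0]

```text
t: 7.15
tool_pos: [0.5577, -0.0085, 0.2027]
tool_rot: [2.094, 2.341, -0.001]
contact_force: [0.8, -3.9, -1.7]
opening: 0.0006
grip_force: 2.1
```

```bash
python3 -c "
from h import *
shift([(25,0,30)]);grab('top','pics/t2.png')
s=cv2.imread('pics/t2.png');cv2.imwrite('pics/t2c.png',cv2.resize(np.clip(s[180:260,222:352]*1.8,0,255).astype('uint8'),None,fx=6,fy=6))"
```

```text
t 7.15 rack now [27.5  0.9 29.7] yaw needed -0.0 F [ 0.8 -3.9 -1.7] q [-0.15  0.11  1.91 -0.    1.12 -0.26]
(25, 0, 30) [-2.5, 0.9, -0.3]
```

View pics/t2c.png

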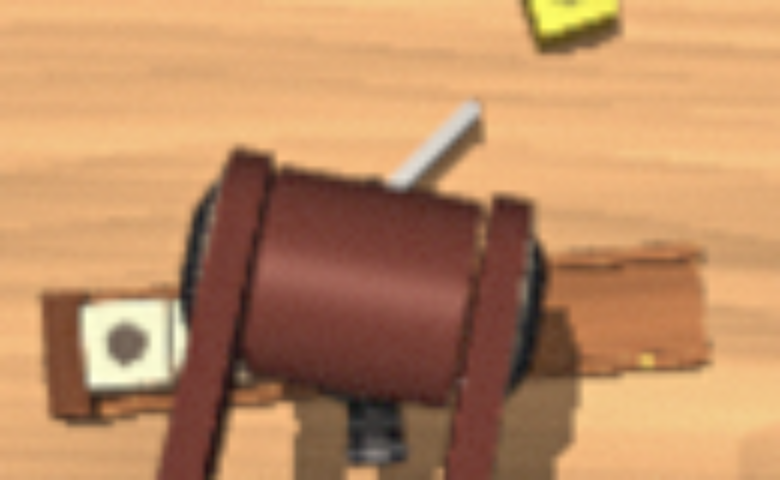

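The lead post is now at the stop (edge at 82 in the crop) and the force has started to rise. I'll press slightly more to confirm.

Call:
step_arm:
  commands:
    - [0, [1, 0, 0], 0]
    - [0, [2, 0, 0], 0]
    - [0, [2, 0, 0], 0]
    - [0, [2, 0, 0], 0]

```text
t: 7.7
tool_pos: [0.5578, -0.0077, 0.203]
tool_rot: [2.092, 2.338, -0.004]
contact_force: [1.5, -11.0, -2.4]
opening: 0.0001
grip_force: 5.5
```

```bash
python3 -c "
from h import *
shift([(0,0,30),(0,0,110),(12,-108,110),(12,-108,33)])
for th in np.arange(.84,3.3,.15):
  d=np.array([-np.sin(th),-np.cos(th)]);t=np.array([-np.cos(th),np.sin(th)])
  c=np.array([28,-46.4])+55*d-(4+9*abs(t[0])+13*abs(t[1]))*t
  print(round(th,2),np.round(c-[12,-108],0)*[1,-1])"
```

```text
t 7.7 rack now [28.2  0.7 30. ] yaw needed -0.0 F [  1.5 -11.   -2.4] q [-0.15  0.11  1.91 -0.    1.12 -0.26]
(0, 0, 30) [-28.2, 0.7, 0.1]
(0, 0, 110) [-28.6, 0.8, -79.9]
(12, -108, 110) [-16.6, 108.8, -79.8]
(12, -108, 33) [-16.2, 108.7, -2.8]
0.84 [-12. -10.]
0.99 [-19. -15.]
1.14 [-26. -21.]
1.29 [-32. -28.]
1.44 [-36. -37.]
1.59 [-39. -45.]
1.74 [-41. -53.]
1.89 [-42. -61.]
2.04 [-42. -69.]
2.19 [-40. -77.]
2.34 [-37. -86.]
2.49 [-32. -94.]
2.64 [ -26. -101.]
2.79 [ -19. -107.]
2.94 [ -10. -112.]
3.09 [  -0. -116.]
3.24 [   7. -118.]
```

Call:
step_arm:
  commands:
    - [0, [-8, 1, 0], 0]
    - [0, [-28, 1, 0], 0]
    - [0, [-29, 1, -30], 0]
    - [0, [-29, 1, -80], 0]
    - [0, [-29, 1, -80], 0]
    - [0, [-18, 50, -80], 0]
    - [0, [-18, 109, -80], 0]
    - [0, [-18, 109, -80], 0]
    - [0, [-18, 109, -40], 0]
    - [0, [-18, 109, -15], 0]
    - [0, [-18, 109, -3], 0]
    - [0, [-18, 109, -3], 0]

```text
t: 9.2
tool_pos: [0.667, -0.0123, 0.2047]
tool_rot: [-2.094, -2.339, 0.002]
contact_force: [0.1, 0.2, 0.6]
opening: 0.0003
grip_force: 0.0
```

```bash
python3 -c "
from h import *
shift([(12,-108,33)]);grab('top','pics/t3.png');grab('scene','pics/s3.png')
s=cv2.imread('pics/s3.png');cv2.imwrite('pics/s3c.png',cv2.resize(s[130:290,150:350],None,fx=4,fy=3.75))"
```

```text
t 9.2 rack now [  11.5 -107.3   31.7] yaw needed -0.1 F [0.1 0.2 0.6] q [-0.13  0.34  1.64  0.    1.17 -0.24]
(12, -108, 33) [0.5, 0.7, -1.3]
```

View pics/s3c.png

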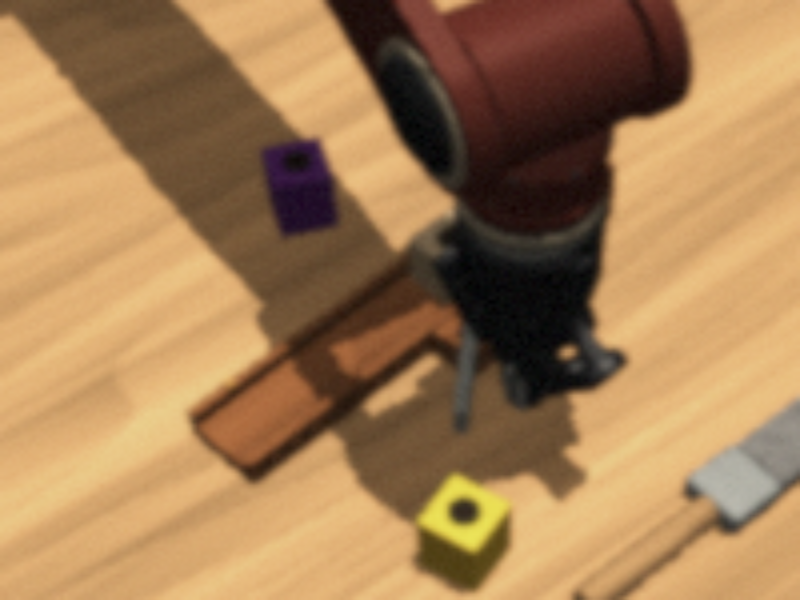

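The fingers are on the stop side of the gate and clear of the yellow block. I'll sweep the gate round.

Call:
step_arm:
  commands:
    - [0, [-6, -5, 0], 0]
    - [0, [-12, -10, 0], 0]
    - [0, [-19, -15, 0], 0]
    - [0, [-26, -21, 0], 0]
    - [0, [-32, -28, 0], 0]
    - [0, [-36, -37, 0], 0]
    - [0, [-39, -45, 0], 0]
    - [0, [-41, -53, 0], 0]
    - [0, [-41, -53, 0], 0]

```text
t: 10.42
tool_pos: [0.619, -0.0589, 0.2055]
tool_rot: [-2.095, -2.341, 0.001]
contact_force: [-0.5, -0.4, 0.0]
opening: -0.0004
grip_force: 0.0
```

```bash
python3 -c "
from h import *
shift([(-29,-55,33)]);grab('top','pics/t4.png');s=cv2.imread('pics/t4.png')[180:260,222:352]
b=cv2.imread('pics/s3.png')[:1,:1];grab('scene','pics/s4.png');u=cv2.imread('pics/s4.png')[130:290,150:350]
cv2.imwrite('pics/t4c.png',np.vstack([cv2.resize(np.clip(s*1.8,0,255).astype('uint8'),(488,300)),cv2.resize(u,(488,300))]))"
```

```text
t 10.43 rack now [-29.4 -54.3  32.5] yaw needed -0.1 F [-0.5 -0.4  0. ] q [-0.21  0.24  1.76 -0.    1.14 -0.32]
(-29, -55, 33) [0.4, 0.7, -0.5]
```

View pics/t4c.png

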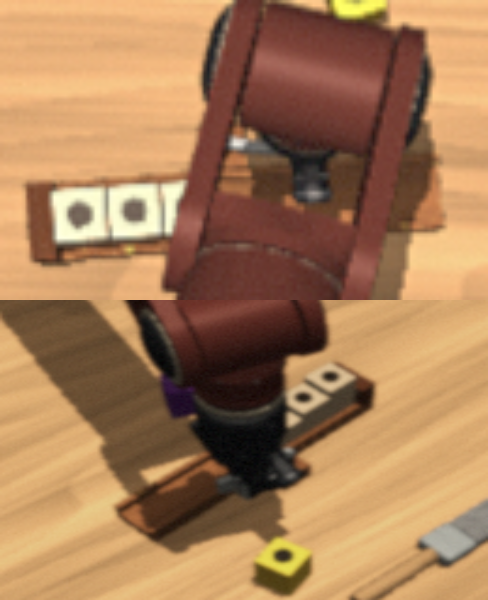

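The gate is along the channel now (its root shows at (240,145)) and the row is at the stop. I'll continue the sweep.

Call:
step_arm:
  commands:
    - [0, [-1, -8, 0], 0]
    - [0, [-1, -16, 0], 0]
    - [0, [1, -24, 0], 0]
    - [0, [4, -33, 0], 0]
    - [0, [9, -41, 0], 0]
    - [0, [15, -48, 0], 0]
    - [0, [22, -54, 0], 0]
    - [0, [28, -58, 0], 0]
    - [0, [33, -60, 0], 0]
    - [0, [37, -61, 0], 0]
    - [0, [39, -62, 0], 0]

```text
t: 11.9
tool_pos: [0.5537, -0.0265, 0.2057]
tool_rot: [2.095, 2.341, -0.0]
contact_force: [0.6, -0.5, 1.0]
opening: -0.0002
grip_force: 0.3
```

Call:
step_arm:
  commands:
    - [0, [2, 0, 0], 0]
    - [0, [3, 0, 0], 0]
    - [0, [3, 0, 0], 0]

```text
t: 12.28
tool_pos: [0.5533, -0.0237, 0.2056]
tool_rot: [-2.095, -2.341, -0.0]
contact_force: [1.2, 0.7, 0.1]
opening: -0.0001
grip_force: 0.0
```

```bash
python3 -c "
from h import *
shift([(15,10,33)])"
```

```text
t 12.28 rack now [12.8  7.  32.6] yaw needed -0.1 F [1.2 0.7 0.1] q [-0.18  0.1   1.92  0.    1.12 -0.29]
(15, 10, 33) [2.2, -3.0, -0.4]
```

Call:
step_arm:
  commands:
    - [0, [1, -3, 0], 0]
    - [0, [2, -3, 0], 0]
    - [0, [3, -3, 0], 0]
    - [0, [3, -3, 0], 0]

```text
t: 12.78
tool_pos: [0.55, -0.0219, 0.2057]
tool_rot: [2.093, 2.34, -0.003]
contact_force: [-0.4, -6.1, 0.8]
opening: 0.0002
grip_force: 2.8
```

Call:
step_arm:
  commands:
    - [0, [1, 0, 0], 0]
    - [0, [2, 0, 0], 0]
    - [0, [2, 0, 0], 0]

```text
t: 13.15
tool_pos: [0.5499, -0.0211, 0.2058]
tool_rot: [2.091, 2.339, -0.007]
contact_force: [-0.4, -11.8, -1.0]
opening: -0.0001
grip_force: 6.0
```

Firm resistance. I'll back off, rise and look.

Call:
step_arm:
  commands:
    - [0, [-15, 0, 0], 0]
    - [0, [-30, 0, 0], 0]
    - [0, [-30, 0, -50], 0]
    - [0, [-30, 0, -110], 0]
    - [0, [-30, 0, -170], 0]
    - [0, [-90, 0, -200], 0]
    - [0, [-150, 0, -200], 0]
    - [0, [-210, 0, -200], 0]
    - [0, [-250, 0, -200], 0]
    - [0, [-250, 0, -200], 0]
    - [0, [-250, 0, -200], 0]

```text
t: 14.52
tool_pos: [0.5774, -0.2676, 0.4054]
tool_rot: [-2.095, -2.34, -0.001]
contact_force: [0.5, 0.6, 0.0]
opening: 0.0002
grip_force: 0.0
```

```bash
python3 -c "
from h import *
shift([]);grab('top','pics/t5.png');s=cv2.imread('pics/t5.png')[180:260,222:352]
cv2.imwrite('pics/t5c.png',cv2.resize(np.clip(s*1.8,0,255).astype('uint8'),None,fx=6,fy=6,interpolation=cv2.INTER_CUBIC))"
```

```text
t 14.53 rack now [-232.2   10.3  232.4] yaw needed -0.1 F [0.5 0.6 0. ] q [-0.55  0.08  1.58  0.    1.48 -0.66]
```

View pics/t5c.png

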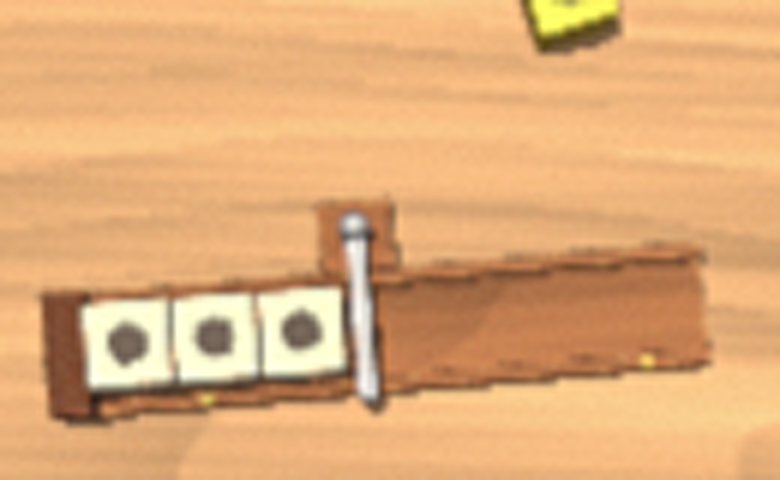

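The row is tight against the stop (edges at 82–345 in the crop). The gate runs from (355,225) to (370,400), square across the channel. The arm is clear, so I'm handing it in.

```bash
python3 -c "
from h import *
A=lambda p:at('top',crop(p),.05)[:2]
d=A((370,400))-A((355,225));print(np.arctan2(-d@ex,-d@ey)%(2*np.pi))
print(finish_job())"
```

```text
3.138222040520274
the job is handed in; nothing more can be done
None
```

I pushed the row of three posts home against the end stop and shut the gate behind it (about 3.14 rad, measured from the top camera). I finished with the arm clear and handed the job in at about 14.5 s; the hand-in returned no verdict.

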